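# Gauge the label rolls' cores at the pharmacy's label printer and sort them

### The job

Take the stepped core gauge from its holder and try it upright in the core of each label roll on the pad, one after another along the row, starting with the roll nearest the label printer: lower it slowly, without forcing it, until the core stops it or the step has gone in too. Slide the one roll that fits (the nose goes in, the step does not) into the narrow grey steel tray, and the two that do not (the nose will not enter, or the step goes in too) into the wide cardboard returns box; keep the rolls flat on the counter, right inside, and leave the other things on the counter where they are. Finish with the gauge back in its holder, flange down on the rim.

Things in the scene. Friction and masses are not known exactly. Their poses are not given: they have to be found in the camera images.
- roll_a: White roll of blank labels lying flat, core hole upright: outside diameter 90 mm (too wide to grasp across), 50 mm high, brown cardboard core of 42 mm outside diameter, 0.18 to 0.35 kg. Origin: centre of its underside; z up along the core. It slides on the counter with a push of 1 to 3 N, also when the gauge is moved sideways while standing in its core.
- roll_b: As roll_a. The three rolls differ only in the hole through the core, and which is which is for the gauge to find: one hole is 22 mm wide (too tight: the gauge's nose does not enter), one 28 mm (it fits: the nose enters, the step stops on the core's end), one 34 mm (too slack: nose and step both enter, until the flange lies on the roll).
- roll_c: As roll_a. With the gauge lowered as far as it will go, the gauge's tip stands about 50 mm above the counter in the tight core, 26 mm in the one that fits and 2 mm in the slack one.
- gauge: Stepped steel gauge, 124 mm long, 0.25 kg, upright in its holder. Origin: its tip, the centre of the nose's flat lower end; z up the axis. From the tip up: go nose 25 mm diameter to 24 mm (first 3 mm taper from 23 mm); no-go step 31 mm diameter to 48 mm (0.6 mm bevel at its foot); flange 46 mm diameter to 54 mm; round aluminium handle 24 mm diameter to 124 mm. Lower it slowly (20 to 40 mm/s); over 100 N on a roll is forcing.
- gauge_grip (a point): Point on the gauge's axis half-way up its handle, 90 mm above the tip: where to grasp it, across the 24 mm handle, at any yaw.
- holder: Fixed black plastic holder for the gauge, between the rolls and the label printer: upright ring, 66 mm outside diameter, 60 mm high over its 74 mm foot, hole 38 mm wide with its floor 6 mm above the counter. Origin: centre of its underside. The gauge hangs in it by the flange on the rim, its tip 12 mm above the counter.
- pad: Thin black rubber desk pad (0.8 mm), 170 mm along x by 500 mm along y, on which the three rolls lie in a row along its y axis, about 165 mm apart. Origin: its centre; its +y end is the end nearest the label printer (a fixed black and grey machine at the left of the counter), so the rolls are tried from its +y end to its -y end. Rolls slide over its edge freely.
- ready_tray: Fixed narrow sheet-steel tray, grey, open in front and above: inside 120 mm deep (x) and 120 mm wide (y), walls 4 mm thick and 45 mm high at the back and both sides, its floor flush with the counter. Origin: centre of the inner floor; its open front looks to its -x. Holds one roll.
- returns_box: Fixed wide cut-down cardboard box, open in front and above: inside 120 mm deep (x), 220 mm wide (y), walls 5 mm thick and 45 mm high at the back and both sides, floor flush with the counter. Origin: centre of the inner floor; the open front looks to its -x. Holds two rolls side by side. It and the steel tray stand side by side beyond the rolls, either way round.
- carton: Bystander: white medicine carton 60 x 28 x 24 mm, between the first two rolls of the row, towards the robot. Origin: centre of its underside.
- marker: Bystander: marker pen 125 mm long, 14 mm thick, lying between the last two rolls of the row, towards the robot. Origin: under its middle.
- syrup: Bystander: amber bottle 46 mm diameter, 95 mm high, standing to the right. Origin: centre of its underside.
- pill_jar: Bystander: white jar 40 mm diameter, 75 mm high, standing by the printer. Origin: centre of its underside.
- stapler: Bystander: stapler 130 x 34 x 52 mm, to the right. Origin: centre of its underside.
- tape: Bystander: tape dispenser 150 x 60 x 87 mm, to the right. Origin: centre of its underside.
Not all that is in view belongs to the job. Leave any orange, red or turquoise look-alike of the roll_b alone.

How it is judged:
By the outcome, as a careful person would: the job done as asked, in the order asked, and still so for the second after the job is handed in, with the robot touching nothing.
It also fails if it takes over 72 s, if anything falls off the work surface, if the arm or the gripper's body presses on something with over 40 N, if the wrist force passes 120 N, or if a joint passes its speed limit or range.

### The arm

A 6-joint arm with a two-finger parallel gripper is mounted at the origin on the work surface. World frame = base frame: x ahead of the robot, y to its left, z up, the work surface at z = 0. Lengths are in m, angles in rad, forces in N, time in s.
With the tool pointing down it reaches from about 0.25 to 0.725 m from the base axis. Payload 4 kg.
Tool frame: the origin (TCP) lies on the centre line of the jaws, within the pads' length; the fingertips stand ahead of it and the grasp point (between the pads) lies 11 mm behind it (bot.tip_extent is the z of the fingertips in the tool frame, in m); z points along the fingers, y is the direction in which the jaws open and shut (so a half turn about z gives the same grasp; the last joint's range is limited). The gripper opens to 85 mm and grips with 20 to 120 N. Pads are 22 mm wide; open, the fingers measure 114 mm over their backs; the gripper's body (76 mm by 85 mm) begins 54 mm behind the grasp point. The pads swing forward as they close: fully open they stand 13 mm farther back than shut.
Start: joints at [1.272, 0.241, 0.005, 1.335, 0, 1.571], TCP at [0.147, 0.478, 0.239] pointing down, gripper open.
Joint ranges: [-2.72, 2.72], [-1.05, 1.87], [-1.09, 1.28], [-1.99, 2.15], [-1.42, 1.44], [-3.14, 3.14]. Speed limits (rad/s): [2.79, 2.79, 3.14, 3.14, 3.14, 3.14].

### API

Orientations are given as a unit quaternion [x, y, z, w].
In Python, from workcell import bot gives the robot as it stands.
- The arm moves only by the shell command python3 -m jog 'ROWS'. ROWS is JSON, a list that holds one entry, the list of rows, each a list of 7 numbers: the shift along the world's x, y, z in m, then the turn, a rotation vector about the world's x, y, z in degrees, then the closure in counts, from 0 (fully open) to 255 (shut). In form: [[[tx, ty, tz, ax, ay, az, fingers], ...]]. A call has 1 to 10 rows; each row is the pose to reach, as a shift and turn from the pose commanded when the call began; what a row does not reach only later rows make up. A row lasts 1/12 s, in which the tool goes at most 41.7 mm and 7.16 degrees, less where a joint would pass 70% of its speed; a pose out of reach is approached as far as the arm can. A call with a gripper value outside its range is refused whole. The fingers move at their own pace and stop on an object; the grip force is fixed at half the most. Time passes only in rows, so rows that repeat a pose let the fingers close. It gives the time, the measured TCP pose, the force and the opening at its end, in the units of the state.
- bot.get_obs(): the state, without advancing time (a new reading comes with each control period).
- bot.camera(name): name is "side" or "top"; returns the picture (384x512x3 uint8, blue, green, red); there is no depth.
- bot.camera_model(name): a dict with "K" (3x3 intrinsics, pixels), "T" (4x4, takes a point from camera to world coordinates). Camera axes: x right, y down, z forward; pixel columns grow to the right and rows downward; lengths in m; the calibration is good to about 2 mm. A picture is of the moment at which its call begins. camera_model takes no time and is no camera call.
- bot.job_done(): hands the job in, once; it reports no verdict.
The state is a dict: "clock": time; "joint_pos": joint angles; "joint_vel": joint speeds; "tau": joint torques, N m; "eef_pos": TCP position; "tool_rot": TCP orientation; "ft_force": force on the tool from outside, world axes, zero at the start; "ft_torque": the same for the moment, N m; "grip_width": finger opening in m.
Only numpy, scipy, OpenCV 4.12 (cv2) and the standard library are available. Lean on these libraries where they do the work, as an engineer would, in place of code of your own. Each camera call takes 0.05 s, during which the arm holds its last target. There are 200 camera calls.

## Working session

There is one attempt and no reset: what is moved stays moved. The work goes in short steps, Python scripts to look and compute and a shell command to move; the robot and the scene stay as the last step left them, time stands still between calls to the robot, and variables do not carry over. Pictures are saved under pics/ and viewed, about 8 in all and at most 12, crops included, and the job is handed in when it is done.

```bash
ls; mkdir -p pics; python3 - <<'E'
from workcell import bot
import cv2,numpy as np
for n in("top","side"):
    im=bot.camera(n); cv2.imwrite(f"pics/{n}0.png",im)
    m=bot.camera_model(n); print(n,np.round(m["K"],1).tolist(),np.round(m["T"],4).tolist())
a=cv2.imread("pics/top0.png");b=cv2.imread("pics/side0.png")
cv2.imwrite("pics/v1.png",cv2.resize(a,(800,600)))
cv2.imwrite("pics/v2.png",cv2.resize(b,(800,600)))
o=bot.get_obs();print({k:np.round(v,4).tolist() for k,v in o.items()}, bot.tip_extent)
E
```

```text
pics
top [[362.7, 0.0, 254.3], [0.0, 362.7, 192.0], [0.0, 0.0, 1.0]] [[0.0084, -0.9776, 0.2101, 0.3], [-0.9999, -0.007, 0.0073, -0.003], [-0.0056, -0.2102, -0.9776, 1.1069], [0.0, 0.0, 0.0, 1.0]]
side [[455.7, 0.0, 255.0], [0.0, 455.7, 199.1], [0.0, 0.0, 1.0]] [[-0.9816, -0.114, 0.1533, 0.2847], [-0.1909, 0.6116, -0.7678, 1.0272], [-0.0063, -0.7829, -0.6221, 0.9133], [0.0, 0.0, 0.0, 1.0]]
{'clock': 0.1, 'joint_pos': [1.272, 0.2413, 0.0039, 1.3352, -0.0, 1.5708], 'joint_vel': [0.0009, -0.0028, 0.0019, 0.0004, 0.001, -0.0007], 'tau': [-0.0001, -37.3138, 25.301, 0.0108, 0.0, 0.0], 'eef_pos': [0.1471, 0.4773, 0.2385], 'tool_rot': [0.1489, 0.9889, -0.0009, -0.0001], 'ft_force': [-0.4293, -0.0214, -0.4891], 'ft_torque': [0.006, 0.0182, -0.0217], 'grip_width': 0.0857} 0.008
```

View pics/v1.png

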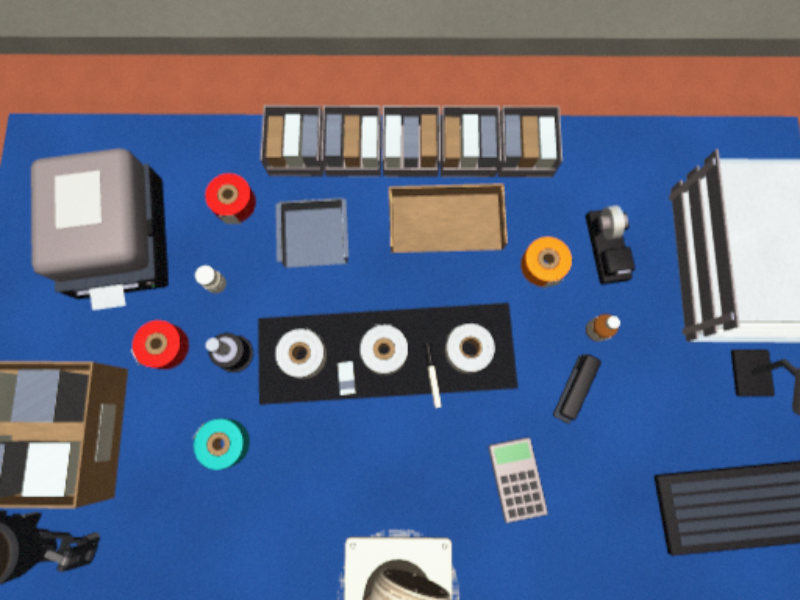

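View pics/v2.png

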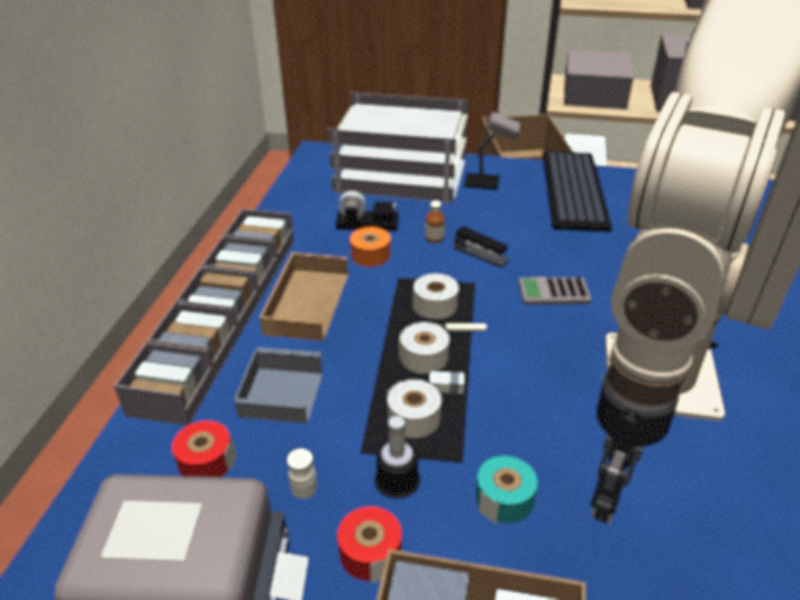

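Views: the white rolls are at (300,352), (384,348) and (470,347) in the 800-px top view. The gauge is at (212,345) in its holder at (230,352). The steel tray is at (312,232) and the cardboard box at (447,218). Look-alikes to leave alone are red (229,197) and (158,343), orange (548,260) and turquoise (219,443). Things that could pass for the gauge are the pill jar (208,278) and the syrup bottle (604,327).

```bash
cat >h.py <<'E'
import cv2,numpy as np
from workcell import bot
M={n:bot.camera_model(n) for n in("top","side")}
def ray(n,p,z):
    K,T=M[n]["K"],np.array(M[n]["T"]); d=T[:3,:3]@np.linalg.inv(K)@[p[0],p[1],1]; o=T[:3,3]
    return (o+d*(z-o[2])/d[2])
def proj(n,P):
    K,T=M[n]["K"],np.array(M[n]["T"]); c=T[:3,:3].T@(np.array(P)-T[:3,3]); q=np.array(K)@c; return q[:2]/q[2]
def rolls(n,im,seeds,z=0.0508):
    """white-roll cores: brown/dark filled region near each seed (world xy)"""
    out=[]
    hsv=cv2.cvtColor(im,cv2.COLOR_BGR2HSV)
    for s in seeds:
        c=proj(n,[s[0],s[1],z]); mask=((hsv[...,1]>70)&((hsv[...,0]<25)|(hsv[...,0]>165))|(hsv[...,2]<70)).astype(np.uint8)
        r=np.zeros_like(mask); cv2.circle(r,tuple(int(round(v)) for v in c),12 if n=="top" else 13,1,-1)
        k,lab,st,ce=cv2.connectedComponentsWithStats(mask&r,connectivity=4)
        i=1+np.argmin([np.hypot(*(ce[j]-c))-0.05*st[j,4] for j in range(1,k)])
        pts=cv2.findContours((lab==i).astype(np.uint8),cv2.RETR_EXTERNAL,cv2.CHAIN_APPROX_NONE)[0][0]
        e=cv2.minAreaRect(cv2.convexHull(pts)); m=cv2.moments(cv2.convexHull(pts))
        p=(m["m10"]/m["m00"],m["m01"]/m["m00"]); w=ray(n,p,z)
        out.append((np.round(p,1).tolist(),np.round(w[:2],4).tolist(),st[i,4],np.round(e[1],1).tolist()))
    return out
E
python3 - <<'E'
from h import *
t=cv2.imread("pics/top0.png");s=cv2.imread("pics/side0.png")
f=.64
seeds=[ray("top",(x*f,y*f),.0508) for x,y in((300,352),(384,348),(470,347))]
for n,im in(("top",t),("side",s)):
    for r in rolls(n,im,seeds): print(n,r)
print("gauge top", ray("top",(212*f,345*f),.136), ray("side",(397*f,424*f),.136))
# corners: tray/box rims z=.045 & floor front
for nm,ps in(("tray",((278,201),(347,199),(277,266),(348,266))),("box",((389,186),(505,185),(390,250),(507,250)))):
    print(nm,[np.round(ray("top",(x*f,y*f),.045)[:2],3).tolist() for x,y in ps])
print("pad",[np.round(ray("top",(x*f,y*f),0)[:2],3).tolist() for x,y in((259,319),(508,304),(517,388),(260,404))])
print("carton/marker",[np.round(ray("top",(x*f,y*f),0.01)[:2],3).tolist() for x,y in((346,378),(430,345),(436,407))])
c=np.hstack([cv2.resize(t[190:260,120:340],None,fx=3.6,fy=3.6,interpolation=2)])
d=cv2.resize(s[160:320,220:320],None,fx=3.0,fy=3.0,interpolation=2)[:, :]
e=cv2.resize(t[105:175,160:335],None,fx=2.8,fy=2.8,interpolation=2)
W=np.zeros((600,800,3),np.uint8); W[:c.shape[0],:c.shape[1]]=c[:,:800]; W[255:255+e.shape[0],:e.shape[1]]=e; W[255:600,500:800]=d[:345,:300]
cv2.imwrite("pics/v3.png",W)
E
```

```text
top ([191.1, 225.3], [0.4262, 0.1888], np.int32(140), [12.0, 12.7])
top ([245.3, 222.9], [0.4345, 0.0306], np.int32(142), [12.0, 13.0])
top ([300.8, 222.0], [0.4385, -0.1318], np.int32(139), [12.0, 13.0])
side ([264.7, 254.9], [0.4271, 0.1898], np.int32(100), [8.0, 13.0])
side ([271.5, 216.0], [0.4352, 0.0314], np.int32(71), [6.0, 11.0])
side ([278.7, 183.1], [0.4389, -0.1318], np.int32(42), [4.0, 9.0])
gauge top [0.42706189 0.32352358 0.136     ] [0.42769668 0.32872386 0.136     ]
tray [[0.729, 0.245], [0.734, 0.107], [0.594, 0.239], [0.595, 0.101]]
box [[0.762, 0.024], [0.765, -0.209], [0.628, 0.02], [0.63, -0.208]]
pad [[0.497, 0.28], [0.531, -0.215], [0.366, -0.227], [0.331, 0.268]]
carton/marker [[0.382, 0.103], [0.447, -0.059], [0.328, -0.07]]
```

View pics/v3.png

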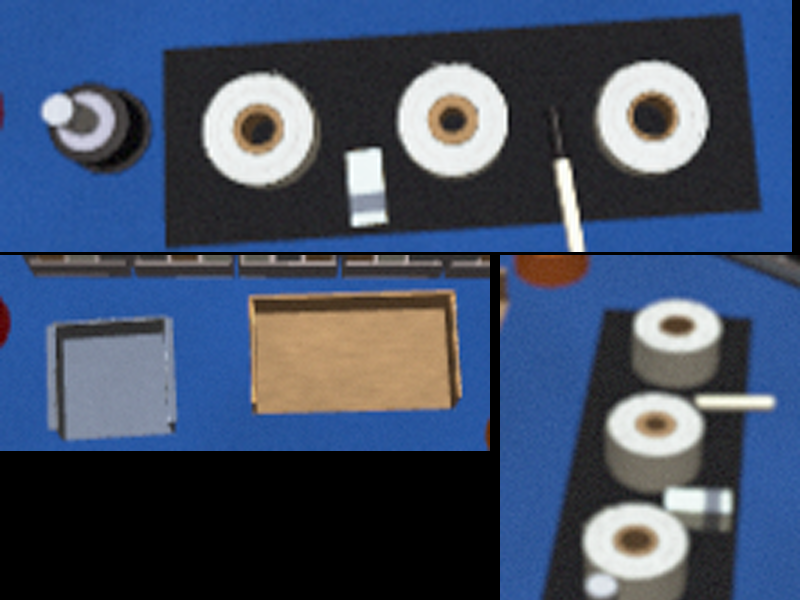

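The crop confirms the choice. The gauge is at top-view (136,220), three white rolls lie on the pad, and the tray and box both open towards the robot. Next I need a finer fix on the gauge, the holder and the tray and box walls.

```bash
python3 - <<'E'
from h import *
t=cv2.imread("pics/top0.png");s=cv2.imread("pics/side0.png")
for n,im,c in(("top",t,(136,220)),("side",s,(254,271))):
    g=cv2.cvtColor(im,cv2.COLOR_BGR2GRAY); x0,y0=c[0]-9,c[1]-9
    print(n); print(g[y0:y0+19,x0:x0+19])
c=cv2.resize(t[112:178,172:226],None,fx=7,fy=7,interpolation=2); d=cv2.resize(t[112:168,244:330],None,fx=4.8,fy=4.8,interpolation=2)
W=np.zeros((600,800,3),np.uint8); W[:c.shape[0],:c.shape[1]]=c; W[:d.shape[0],385:385+d.shape[1]]=d[:,:415]
cv2.imwrite("pics/v4.png",W)
E
```

```text
top
[[ 77  81  82  80  80  84  82  82  83  80  83  82  83  82  83  82  85  84
   81]
 [ 81  80  84  80  82  79  80  80  81  82  81  82  80  84  80  80  71  68
   69]
 [ 78  80  84  78  80  82  82  76  80  81  83  80  80  73  68  70  56  56
   56]
 [ 81  78  79  78  80  79  82  79  79  80  77  70  70  58  53  52  54  54
   56]
 [ 85  80  81  80  82  78  81  79  84  97  67  49  51  53  68  98 106 120
   99]
 [ 83  80  81  79  83  83 103 133 178 179 157 114  60  98 152 171 174 182
  167]
 [ 78  82  79  80  81 104 165 201 226 224 219 190 140 114 179 193 203 203
  206]
 [ 78  81  84  75  97 161 213 225 226 225 224 222 201  89 120 148 174 193
  205]
 [ 83  75  80  81 121 210 224 227 227 225 223 224 215 108  74  82 112 146
  177]
 [ 83  81  82  83 135 224 224 225 229 225 223 224 217 125  75  73  87  90
  119]
 [ 78  82  79  86 140 227 224 226 228 223 223 223 216 104  75  83  85  87
   88]
 [ 79  79  83  79 119 211 225 226 228 225 223 219 178  83  82  84  86  83
   84]
 [ 79  78  82  81  91 143 197 226 227 224 212 184 101  77  78  84  83  84
   87]
 [ 80  81  82  78  81  82 116 177 184 183 1
[... 1288 characters left out ...]
 218 222 222 217 201 175 144 111 108 111 112
  113]
 [ 31  32  38  61 103 135 168 183 190 186 178 155 129 104  96 110 112 115
  114]
 [ 38  38  40  50  73  93 119 129 135 128 122 106  87  81  93 114 117 114
  114]
 [ 38  39  36  49  70  79  87  93  95  97  91  89  83  78 101 112 115 121
  115]
 [ 40  39  41  57  76  81  88  88  88  91  82  83  86  90 100 107 114 111
  116]
 [ 30  37  38  57  71  89  86  91  93  89  87  85  87  89  97 110 114 110
  110]
 [ 28  40  45  59  75  85  89  90  92  97  94  96  87  93  94 104 110 112
  109]
 [ 37  34  37  59  78  91  94 101  97  98  99  94  93  85  79  84  95  91
  102]
 [ 35  32  44  49  73  95  99 104 103 102 103  95  93  76  67  59  63  67
   72]]
```

View pics/v4.png

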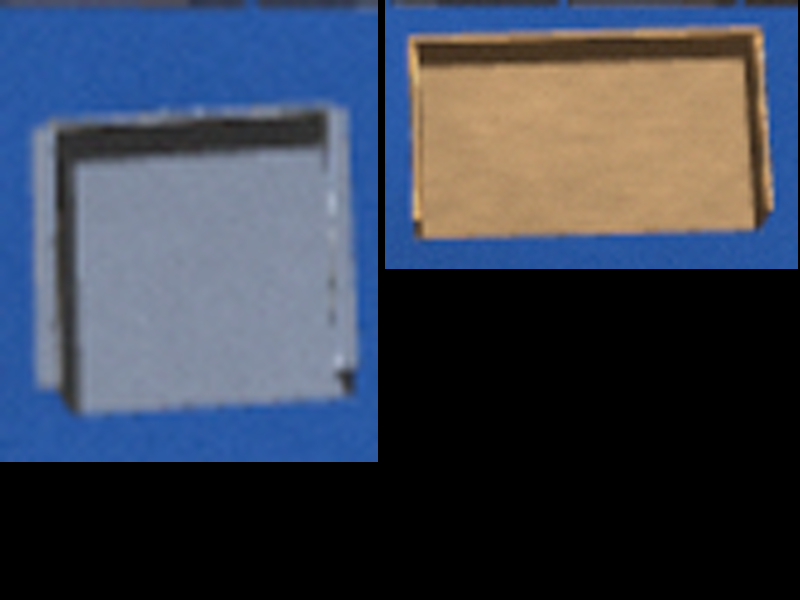

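```bash
python3 - <<'E'
from h import *
t=cv2.imread("pics/top0.png");s=cv2.imread("pics/side0.png")
for n,im,b in(("top",t,(130,215,140,224)),("side",s,(247,266,260,275))):
    g=cv2.cvtColor(im,cv2.COLOR_BGR2GRAY).astype(float); x0,y0,x1,y1=b
    w=g[y0:y1,x0:x1]>150; yy,xx=np.nonzero(w); p=(xx.mean()+x0,yy.mean()+y0); print(n,p,ray(n,p,.136))
for nm,ps in(("tray",((183.0,170.5),(182.7,134.3),(222.2,168.3))),("box",((250.9,161),(321.1,159.5),(250.9,124.7),(318.6,123.7)))):
    print(nm,[np.round(ray("top",p,0)[:2],3).tolist() for p in ps])
for nm,p in(("tray rim BR inner",(218.2,127.3)),("tray rim BL inner",(179.6,129.2)),("rim FL inner",(179.6,167)),("rim FR inner",(219.4,164))): print(nm,np.round(ray("top",p,.045),3))
E
```

```text
top (np.float64(135.52727272727273), np.float64(219.78181818181818)) [0.42982074 0.3241501  0.136     ]
side (np.float64(253.82191780821918), np.float64(269.28767123287673)) [0.42950716 0.32257437 0.136     ]
tray [[0.606, 0.232], [0.727, 0.239], [0.614, 0.108]]
box [[0.639, 0.017], [0.645, -0.206], [0.762, 0.018], [0.767, -0.202]]
tray rim BR inner [0.734 0.119 0.045]
tray rim BL inner [0.727 0.239 0.045]
rim FL inner [0.605 0.233 0.045]
rim FR inner [0.615 0.112 0.045]
```

```bash
python3 -m jog '[[[0.035,-0.019,0,0,0,2,0],[0.07,-0.038,0,0,0,4,0],[0.106,-0.058,0,0,0,7,0],[0.141,-0.077,0,0,0,9,0],[0.177,-0.096,0,0,0,11,0],[0.212,-0.115,0,0,0,13,0],[0.248,-0.135,0,0,0,15,0],[0.283,-0.154,0,0,0,17,0],[0.283,-0.154,0,0,0,17,0]]]'; python3 -m jog '[[[0,0,-0.04,0,0,0,0],[0,0,-0.08,0,0,0,0],[0,0,-0.12,0,0,0,0],[0,0,-0.147,0,0,0,0],[0,0,-0.147,0,0,0,0],[0,0,-0.147,0,0,0,0]]]'; python3 - <<'E'
from h import *
for n in("top","side"): cv2.imwrite(f"pics/{n}1.png",bot.camera(n))
E
```

```text
clock: 0.85
eef_pos: [0.4355, 0.3201, 0.2384]
tool_rot: [0.005, 1.0, -0.001, 0.001]
ft_force: [-0.1, 0.5, 1.0]
grip_width: 0.0856
clock: 1.35
eef_pos: [0.4286, 0.323, 0.0909]
tool_rot: [0.001, 1.0, -0.001, -0.002]
ft_force: [-0.6, 0.3, -0.3]
grip_width: 0.0856
```

```bash
python3 -m jog '[[[0.001,0,0,0,0,0,90],[0.001,0,0,0,0,0,180],[0.001,0,0,0,0,0,255],[0.001,0,0,0,0,0,255],[0.001,0,0,0,0,0,255],[0.001,0,0,0,0,0,255],[0.001,0,0,0,0,0,255],[0.001,0,0,0,0,0,255],[0.001,0,0,0,0,0,255]]]'; python3 -m jog '[[[0,0,0.03,0,0,0,255],[0,0,0.06,0,0,0,255],[0,0,0.09,0,0,0,255],[0,0,0.10,0,0,0,255],[0,0,0.10,0,0,0,255]]]';  python3 - <<'E'
from h import *
o=bot.get_obs();print(o["eef_pos"],o["ft_force"],o["ft_torque"])
ims=[]
for n in("top","side"): im=bot.camera(n);cv2.imwrite(f"pics/{n}2.png",im);ims.append(im)
t,s=ims
W=np.hstack([cv2.resize(t[180:260,90:170],(400,400),interpolation=2),cv2.resize(s[200:340,190:330],(400,400),interpolation=2)])
cv2.imwrite("pics/v5.png",W)
E
```

```text
clock: 2.2
eef_pos: [0.4315, 0.3238, 0.0931]
tool_rot: [0.001, 1.0, 0.0, 0.0]
ft_force: [0.4, -1.4, 5.2]
grip_width: 0.0226
clock: 2.62
eef_pos: [0.4327, 0.325, 0.1947]
tool_rot: [0.001, 1.0, 0.002, 0.002]
ft_force: [0.7, 0.1, -2.6]
grip_width: 0.0228
[0.43265283 0.32501213 0.19474507] [ 0.7001222   0.1371201  -2.56396777] [ 0.01165771 -0.04401875  0.0003488 ]
```

View pics/v5.png

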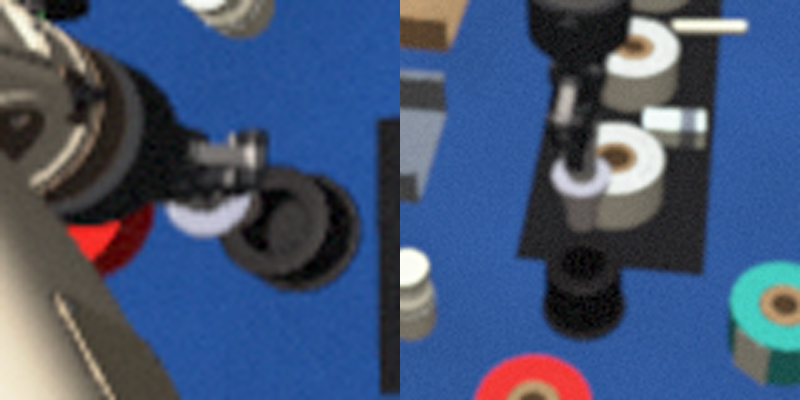

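Gauge is out of the holder, held upright (side crop 582,178), and the holder is empty. Next I go over the first roll.

```bash
python3 -m jog '[[[-0.001,-0.035,0,0,0,0,255],[-0.002,-0.07,0,0,0,0,255],[-0.003,-0.105,0,0,0,0,255],[-0.003,-0.134,-0.005,0,0,0,255],[-0.003,-0.134,-0.03,0,0,0,255],[-0.003,-0.134,-0.05,0,0,0,255],[-0.003,-0.134,-0.05,0,0,0,255],[-0.003,-0.134,-0.05,0,0,0,255]]]';  python3 - <<'E'
from h import *
o=bot.get_obs();print(o["eef_pos"],o["ft_force"],o["ft_torque"])
ims=[]
for n in("top","side"): im=bot.camera(n);cv2.imwrite(f"pics/{n}3.png",im);ims.append(im)
t,s=ims
W=np.hstack([cv2.resize(t[190:250,160:220],(400,400),interpolation=2),cv2.resize(s[210:290,225:305],(400,400),interpolation=2)])
cv2.imwrite("pics/v6.png",W)
E
```

```text
clock: 3.38
eef_pos: [0.4258, 0.1887, 0.1396]
tool_rot: [0.001, 1.0, -0.001, -0.003]
ft_force: [0.6, -0.5, -2.5]
grip_width: 0.0227
[0.42577666 0.18865848 0.13957319] [ 0.56403422 -0.47195409 -2.48436417] [ 0.00032858 -0.00689068  0.01030551]
```

View pics/v6.png

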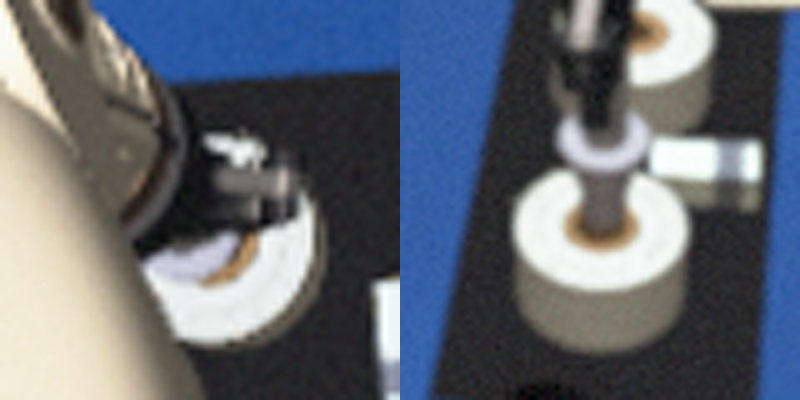

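The nose sits centred over the core of the first roll (side crop 605 against 602). I'll lower it slowly.

```bash
python3 -m jog '[[[0.0005,0,-0.0025,0,0,0,255],[0.0005,0,-0.005,0,0,0,255],[0.0005,0,-0.0075,0,0,0,255],[0.0005,0,-0.01,0,0,0,255],[0.0005,0,-0.0125,0,0,0,255],[0.0005,0,-0.015,0,0,0,255],[0.0005,0,-0.0165,0,0,0,255]]]'; python3 - <<'E'
from h import *
o=bot.get_obs();print(o["eef_pos"],o["ft_force"],o["ft_torque"])
E
```

```text
clock: 4.07
eef_pos: [0.4285, 0.1898, 0.1254]
tool_rot: [0.001, 1.0, -0.0, -0.0]
ft_force: [-0.7, 0.6, -2.2]
grip_width: 0.0225
[0.42850894 0.18975524 0.12544773] [-0.66843449  0.55856612 -2.20440038] [ 0.03864349  0.08953596 -0.03642756]
```

```bash
python3 -m jog '[[[0,0,-0.0025,0,0,0,255],[0,0,-0.005,0,0,0,255],[0,0,-0.0075,0,0,0,255],[0,0,-0.01,0,0,0,255],[0,0,-0.0125,0,0,0,255],[0,0,-0.015,0,0,0,255],[0,0,-0.0165,0,0,0,255],[0,0,-0.018,0,0,0,255]]]';python3 -m jog '[[[0,0,-0.002,0,0,0,255],[0,0,-0.002,0,0,0,255]]]'
```

```text
clock: 4.73
eef_pos: [0.4286, 0.1898, 0.1076]
tool_rot: [0.001, 1.0, -0.0, -0.0]
ft_force: [-0.1, -0.7, -1.7]
grip_width: 0.0228
clock: 4.9
eef_pos: [0.4289, 0.1898, 0.107]
tool_rot: [0.001, 1.0, 0.0, 0.0]
ft_force: [-2.9, -2.4, 6.7]
grip_width: 0.0223
```

```bash
python3 -m jog '[[[0,0,-0.0015,0,0,0,255],[0,0,-0.002,0,0,0,255],[0,0,-0.002,0,0,0,255]]]'; python3 - <<'E'
from h import *
s=bot.camera("side");cv2.imwrite("pics/side4.png",s)
cv2.imwrite("pics/v7.png",cv2.resize(s[210:290,225:305],(480,480),interpolation=2))
E
```

```text
clock: 5.15
eef_pos: [0.4292, 0.1898, 0.1069]
tool_rot: [0.001, 1.0, 0.0, 0.001]
ft_force: [-6.1, -4.6, 19.8]
grip_width: 0.0225
```

View pics/v7.png

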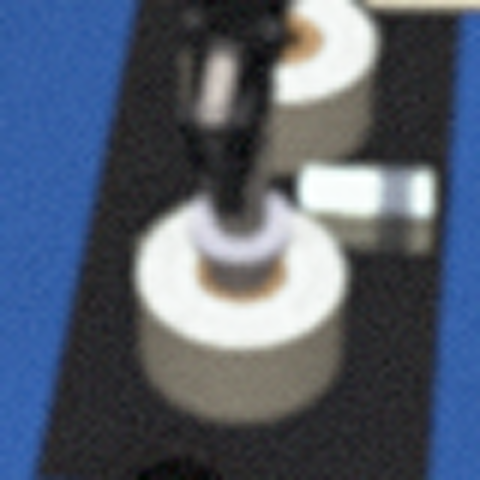

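The nose is in and the step stopped on the core at about 22 N, with the tip near 26 mm. The first roll fits. On to the second.

```bash
python3 -m jog '[[[0,0,0.02,0,0,0,255],[0,0,0.042,0,0,0,255],[0.001,-0.03,0.042,0,0,0,255],[0.003,-0.065,0.042,0,0,0,255],[0.005,-0.1,0.042,0,0,0,255],[0.007,-0.135,0.042,0,0,0,255],[0.008,-0.1585,0.042,0,0,0,255],[0.008,-0.1585,0.042,0,0,0,255]]]'; python3 -m jog '[[[0,0,-0.0025,0,0,0,255],[0,0,-0.005,0,0,0,255],[0,0,-0.0075,0,0,0,255],[0,0,-0.01,0,0,0,255],[0,0,-0.0125,0,0,0,255],[0,0,-0.015,0,0,0,255],[0,0,-0.0175,0,0,0,255],[0,0,-0.018,0,0,0,255]]]';  python3 - <<'E'
from h import *
s=bot.camera("side");cv2.imwrite("pics/side5.png",s)
cv2.imwrite("pics/v8.png",cv2.resize(s[170:250,225:305],(480,480),interpolation=2))
E
```

```text
clock: 5.87
eef_pos: [0.4367, 0.0277, 0.1459]
tool_rot: [0.004, 1.0, -0.001, 0.0]
ft_force: [0.0, -0.3, -2.1]
grip_width: 0.0227
clock: 6.53
eef_pos: [0.4377, 0.032, 0.1307]
tool_rot: [0.0, 1.0, 0.0, 0.002]
ft_force: [-7.1, -1.2, 24.0]
grip_width: 0.0225
```

View pics/v8.png

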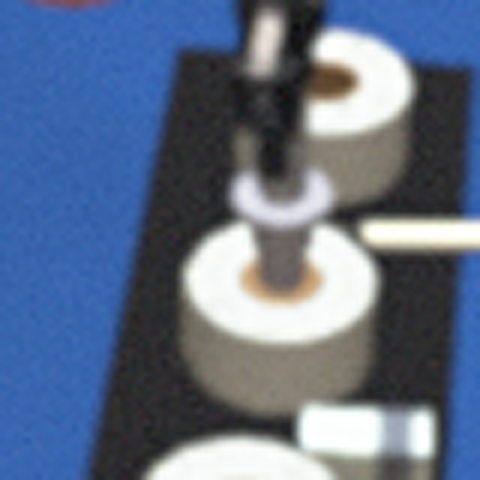

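The second roll blocked the nose: tip at about 50 mm, centred on its core, 26 N. It is too tight. Now the third.

```bash
python3 -m jog '[[[0,0,0.016,0,0,0,255],[0.001,-0.03,0.018,0,0,0,255],[0.002,-0.065,0.018,0,0,0,255],[0.003,-0.1,0.018,0,0,0,255],[0.004,-0.135,0.018,0,0,0,255],[0.004,-0.163,0.018,0,0,0,255],[0.004,-0.163,0.016,0,0,0,255]]]'; python3 -m jog '[[[0,0,-0.0025,0,0,0,255],[0,0,-0.005,0,0,0,255],[0,0,-0.0075,0,0,0,255],[0,0,-0.01,0,0,0,255],[0,0,-0.0125,0,0,0,255],[0,0,-0.015,0,0,0,255],[0,0,-0.0175,0,0,0,255]]]'
```

```text
clock: 7.17
eef_pos: [0.4415, -0.1359, 0.1441]
tool_rot: [0.004, 1.0, -0.002, 0.001]
ft_force: [0.0, -0.1, -2.2]
grip_width: 0.0226
clock: 7.75
eef_pos: [0.4408, -0.1311, 0.1261]
tool_rot: [0.0, 1.0, 0.0, 0.0]
ft_force: [0.2, -0.7, -3.6]
grip_width: 0.0228
```

Nose entered without any load. I'll continue past the step.

```bash
python3 -m jog '[[[0,0,-0.0025,0,0,0,255],[0,0,-0.005,0,0,0,255],[0,0,-0.0075,0,0,0,255],[0,0,-0.01,0,0,0,255],[0,0,-0.0125,0,0,0,255],[0,0,-0.015,0,0,0,255],[0,0,-0.0175,0,0,0,255],[0,0,-0.02,0,0,0,255],[0,0,-0.0225,0,0,0,255]]]'
```

```text
clock: 8.5
eef_pos: [0.4407, -0.1317, 0.1036]
tool_rot: [0.001, 1.0, 0.0, -0.0]
ft_force: [0.1, -0.2, -3.0]
grip_width: 0.0228
```

```bash
python3 -m jog '[[[0,0,-0.0025,0,0,0,255],[0,0,-0.005,0,0,0,255],[0,0,-0.0075,0,0,0,255],[0,0,-0.01,0,0,0,255],[0,0,-0.0125,0,0,0,255],[0,0,-0.015,0,0,0,255],[0,0,-0.0175,0,0,0,255],[0,0,-0.02,0,0,0,255],[0,0,-0.022,0,0,0,255],[0,0,-0.023,0,0,0,255]]]';  python3 -m jog '[[[0,0,-0.0015,0,0,0,255],[0,0,-0.0015,0,0,0,255]]]'
```

```text
clock: 9.33
eef_pos: [0.4408, -0.1318, 0.083]
tool_rot: [0.001, 1.0, -0.0, 0.001]
ft_force: [-8.9, 2.1, 25.8]
grip_width: 0.0224
clock: 9.5
eef_pos: [0.4408, -0.1318, 0.0829]
tool_rot: [0.001, 1.0, -0.0, 0.001]
ft_force: [-10.2, 1.9, 27.5]
grip_width: 0.0225
```

The third roll took the step as well, with the flange down and the tip near 2 mm, so it is slack. I'll raise the gauge slightly and slide that roll into the right side of the cardboard box.

```bash
python3 -m jog '[[[0,0,0.006,0,0,0,255],[0,0,0.0115,0,0,0,255],[0.006,-0.001,0.0115,0,0,0,255],[0.022,-0.003,0.0115,0,0,0,255],[0.042,-0.005,0.0115,0,0,0,255],[0.062,-0.008,0.0115,0,0,0,255],[0.082,-0.011,0.0115,0,0,0,255],[0.102,-0.014,0.0115,0,0,0,255],[0.12,-0.017,0.0115,0,0,0,255],[0.135,-0.017,0.0115,0,0,0,255]]]'; python3 -m jog '[[[0.015,0,0,0,0,0,255],[0.035,0,0,0,0,0,255],[0.055,0,0,0,0,0,255],[0.075,0,0,0,0,0,255],[0.092,0,0,0,0,0,255],[0.106,0,0,0,0,0,255],[0.116,0,0,0,0,0,255],[0.123,0,0,0,0,0,255],[0.127,0,0,0,0,0,255],[0.127,0,0,0,0,0,255]]]'
```

```text
clock: 10.33
eef_pos: [0.5762, -0.1491, 0.0893]
tool_rot: [0.001, 1.0, -0.0, -0.001]
ft_force: [-2.6, 0.1, -0.5]
grip_width: 0.0225
clock: 11.17
eef_pos: [0.7031, -0.1485, 0.0888]
tool_rot: [0.001, 1.0, 0.0, -0.001]
ft_force: [-0.8, -0.1, -1.7]
grip_width: 0.0227
```

```bash
python3 - <<'E'
from h import *
for n in("top","side"):
    im=bot.camera(n);cv2.imwrite(f"pics/{n}6.png",im)
    if n=="top": W1=cv2.resize(im[90:250,160:340],None,fx=2.6,fy=2.6,interpolation=2)
    else: W2=cv2.resize(im[110:270,140:260],None,fx=2.6,fy=2.6,interpolation=2)
cv2.imwrite("pics/v9.png",np.hstack([W1,W2]))
E
```

```text
(no output)
```

View pics/v9.png

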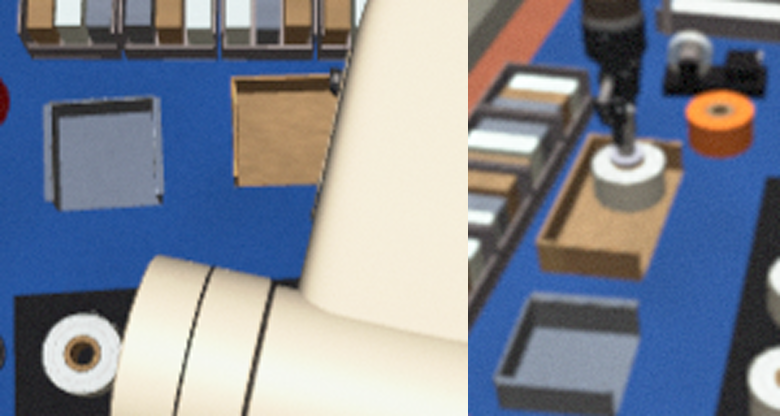

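Roll c is in the right part of the box (side crop 628,175). I'll lift out and go to roll a, after checking where it is.

```bash
python3 -c "
from h import *
print(rolls('top',cv2.imread('pics/top6.png'),[(.4266,.1893)]),rolls('side',cv2.imread('pics/side6.png'),[(.4266,.1893),(.435,.031)]))"
python3 -m jog '[[[0,0,0.03,0,0,0,255],[0,0,0.06,0,0,0,255],[0,0,0.07,0,0,0,255],[-0.02,0.025,0.07,0,0,0,255],[-0.045,0.055,0.07,0,0,0,255],[-0.07,0.086,0.07,0,0,0,255],[-0.095,0.117,0.07,0,0,0,255],[-0.12,0.148,0.07,0,0,0,255],[-0.145,0.179,0.07,0,0,0,255],[-0.17,0.21,0.07,0,0,0,255]]]'; python3 -m jog '[[[-0.025,0.031,0,0,0,0,255],[-0.05,0.062,0,0,0,0,255],[-0.075,0.093,0,0,0,0,255],[-0.095,0.117,0,0,0,0,255],[-0.104,0.1285,-0.005,0,0,0,255],[-0.104,0.1285,-0.017,0,0,0,255],[-0.104,0.1285,-0.017,0,0,0,255]]]'
```

```text
[([191.0, 225.5], [0.4257, 0.1891], np.int32(141), [13.0, 12.0])] [([265.0, 254.8], [0.4262, 0.1895], np.int32(97), [8.0, 12.0]), ([271.5, 216.0], [0.4351, 0.0312], np.int32(70), [6.0, 11.0])]
clock: 12.1
eef_pos: [0.5311, 0.0625, 0.1607]
tool_rot: [0.001, 1.0, 0.0, 0.001]
ft_force: [1.2, 1.0, -2.1]
grip_width: 0.0226
clock: 12.68
eef_pos: [0.4267, 0.1902, 0.1424]
tool_rot: [-0.0, 1.0, -0.0, -0.001]
ft_force: [-1.2, -0.6, -1.6]
grip_width: 0.0224
```

```bash
python3 -m jog '[[[-0.0005,0,-0.003,0,0,0,255],[-0.0005,0,-0.006,0,0,0,255],[-0.0005,0,-0.009,0,0,0,255],[-0.0005,0,-0.012,0,0,0,255],[-0.0005,0,-0.015,0,0,0,255],[-0.0005,0,-0.0165,0,0,0,255]]]'
```

```text
clock: 13.18
eef_pos: [0.4283, 0.1894, 0.1268]
tool_rot: [0.001, 1.0, -0.0, -0.0]
ft_force: [0.7, -0.2, -3.2]
grip_width: 0.0227
```

```bash
python3 -m jog '[[[0,0,-0.003,0,0,0,255],[0,0,-0.006,0,0,0,255],[0,0,-0.009,0,0,0,255],[0,0,-0.012,0,0,0,255],[0,0,-0.0155,0,0,0,255],[0,0,-0.0155,0,0,0,255],[0.005,-0.001,-0.0155,0,0,0,255],[0.018,-0.003,-0.0155,0,0,0,255],[0.036,-0.006,-0.0155,0,0,0,255],[0.055,-0.01,-0.0155,0,0,0,255]]]'; python3 -m jog '[[[0.02,-0.004,0,0,0,0,255],[0.04,-0.007,0,0,0,0,255],[0.06,-0.007,0,0,0,0,255],[0.08,-0.007,0,0,0,0,255],[0.1,-0.006,0,0,0,0,255],[0.12,-0.006,0,0,0,0,255],[0.14,-0.005,0,0,0,0,255],[0.158,-0.005,0,0,0,0,255],[0.172,-0.005,0,0,0,0,255],[0.182,-0.005,0,0,0,0,255]]]'; python3 -m jog '[[[0.005,0,0,0,0,0,255],[0.008,0,0,0,0,0,255],[0.008,0,0,0,0,0,255]]]'; python3 - <<'E'
from h import *
for n in("top","side"):
    im=bot.camera(n);cv2.imwrite(f"pics/{n}7.png",im)
    if n=="top": W1=cv2.resize(im[90:250,160:340],None,fx=2.6,fy=2.6,interpolation=2)
    else: W2=cv2.resize(im[110:270,140:260],None,fx=2.6,fy=2.6,interpolation=2)
cv2.imwrite("pics/v10.png",np.hstack([W1,W2]))
E
```

```text
clock: 14.02
eef_pos: [0.4834, 0.18, 0.1118]
tool_rot: [0.001, 1.0, 0.0, -0.0]
ft_force: [-0.3, -0.3, -3.3]
grip_width: 0.0228
clock: 14.85
eef_pos: [0.6664, 0.1745, 0.1112]
tool_rot: [0.001, 1.0, -0.0, -0.0]
ft_force: [-0.7, 0.1, -1.7]
grip_width: 0.0227
clock: 15.1
eef_pos: [0.6735, 0.1746, 0.1113]
tool_rot: [0.001, 1.0, -0.0, -0.0]
ft_force: [0.0, -0.5, -3.8]
grip_width: 0.0225
```

View pics/v10.png

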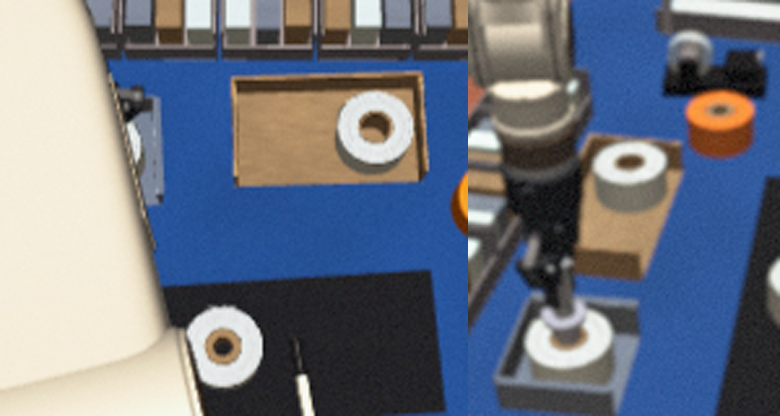

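Roll c lies in the box (top crop 375,128) and roll a in the steel tray (side crop 570,345). Now I locate the holder's hole so the gauge can go back.

```bash
python3 - <<'E'
from h import *
print(ray("top",(144.6,224.6),.06),ray("side",(254.4,292.4),.06))
t=cv2.imread("pics/top2.png");s=cv2.imread("pics/side2.png")
for n,im,b in(("top",t,(136,208,166,242)),("side",s,(236,278,276,322))):
    hsv=cv2.cvtColor(im,cv2.COLOR_BGR2HSV); x0,y0,x1,y1=b
    m=((hsv[...,1]<110)&(hsv[...,2]<110)).astype(np.uint8)[y0:y1,x0:x1]
    print(n); print("\n".join("".join("#" if v else "." for v in r) for r in m))
    # flood of dark ring base
for c in((.4297,.3234),(.431,.324)):
    for n in("top","side"):
        print(c,n,[np.round(proj(n,[c[0]+dx,c[1]+dy,.06]),1).tolist() for dx,dy in((0,0),(.033,0),(-.033,0),(0,.033),(0,-.033))])
g=cv2.cvtColor(t,cv2.COLOR_BGR2GRAY)[210:240,136:162]; print(g)
E
```

```text
[0.42612315 0.32229909 0.06      ] [0.42793282 0.32651505 0.06      ]
top
.###.##.......................
.##..##.......................
.....##.......................
.....##.......................
##...##.......................
####.#####....................
.#############................
.##################...........
#####################.........
######################........
########.#.############.......
....##.....#############......
....###.#################.....
....###..###########..###.....
...####.#############..##.....
...###.##############.####....
..###..##############.####....
####.#################.###....
###.#################.####....
###...##############.#####....
######.############..#.###....
####################.####.....
#########################.....
##################.#.###......
.###############.##.####......
..#############...#####.......
.....###########.#####........
.......####.#########.........
........############..........
..........#######.............
..............................
..............................
..............................
...
[... 4813 characters left out ...]
 1   4   5
   11  13  31  52  60  55  76  80]
 [ 81  77  72  64  56  47  45  51  48  45  54  42  21  16  15  12   9  13
   16  34  56  54  53  68  76  77]
 [ 76  80  78  78  66  54  41  38  30  19  21   9  12  21  13   9  18  31
   45  53  55  55  71  78  78  79]
 [ 80  76  74  75  79  75  63  54  41  42  42  33  24  24  34  39  43  51
   56  53  59  68  80  77  78  80]
 [ 80  80  77  78  76  74  75  68  65  57  50  47  39  41  42  50  59  54
   61  62  76  75  79  77  79  81]
 [ 77  77  74  79  75  78  76  76  73  65  58  60  63  66  58  60  63  62
   75  79  74  75  77  79  79  80]
 [ 80  77  76  78  76  79  76  77  76  76  77  76  78  76  78  82  74  77
   78  76  76  79  79  77  77  73]]
```

```bash
python3 - <<'E'
from h import *
a=np.linspace(0,6.283,200)
for c in((.4297,.3234),(.4297,.3264)):
  for n in("top","side"):
    for r,z in((.037,0.),(.033,.06),(.019,.06)):
      p=np.array([proj(n,[c[0]+r*np.cos(t),c[1]+r*np.sin(t),z]) for t in a]); print(c,n,r,p.min(0).round(1),p.max(0).round(1))
s=cv2.imread("pics/side2.png");print(cv2.cvtColor(s,cv2.COLOR_BGR2GRAY)[280:322:1,238:272])
E
```

```text
(0.4297, 0.3234) top 0.037 [138.1 213.9] [162.3 238. ]
(0.4297, 0.3234) top 0.033 [132.9 212.1] [155.7 234.8]
(0.4297, 0.3234) top 0.019 [137.8 216.9] [150.9 229.9]
(0.4297, 0.3234) side 0.037 [239.2 295.4] [269.  319.5]
(0.4297, 0.3234) side 0.033 [240.2 280.8] [267.7 302.3]
(0.4297, 0.3234) side 0.019 [246.  285.2] [261.8 297.6]
(0.4297, 0.3264) top 0.037 [137.2 213.9] [161.3 237.9]
(0.4297, 0.3264) top 0.033 [131.9 212.1] [154.6 234.8]
(0.4297, 0.3264) top 0.019 [136.7 216.9] [149.8 229.9]
(0.4297, 0.3264) side 0.037 [238.9 296.4] [268.8 320.6]
(0.4297, 0.3264) side 0.033 [239.9 281.7] [267.5 303.3]
(0.4297, 0.3264) side 0.019 [245.7 286.1] [261.6 298.5]
[[40 36 36 ... 60 59 47]
 [33 34 43 ... 36 40 34]
 [44 40 42 ... 37 45 41]
 ...
 [88 86 85 ... 87 84 84]
 [84 78 84 ... 86 84 86]
 [85 83 79 ... 86 92 86]]
```

```bash
python3 -m jog '[[[0,0,0.03,0,0,0,255],[0,0,0.06,0,0,0,255],[0,0,0.07,0,0,0,255],[-0.025,0.015,0.07,0,0,0,255],[-0.055,0.034,0.07,0,0,0,255],[-0.085,0.052,0.07,0,0,0,255],[-0.115,0.071,0.07,0,0,0,255],[-0.145,0.089,0.07,0,0,0,255],[-0.175,0.108,0.07,0,0,0,255],[-0.205,0.126,0.07,0,0,0,255]]]'; python3 -m jog '[[[-0.025,0.015,0,0,0,0,255],[-0.037,0.023,0,0,0,0,255],[-0.037,0.023,-0.012,0,0,0,255],[-0.037,0.023,-0.028,0,0,0,255],[-0.037,0.023,-0.034,0,0,0,255],[-0.037,0.023,-0.037,0,0,0,255],[-0.037,0.023,-0.041,0,0,0,255],[-0.037,0.023,-0.044,0,0,0,255],[-0.037,0.023,-0.047,0,0,0,255],[-0.037,0.023,-0.05,0,0,0,255]]]'
```

```text
clock: 16.03
eef_pos: [0.4663, 0.3015, 0.1818]
tool_rot: [0.001, 1.0, 0.0, 0.0]
ft_force: [-0.0, 1.3, -2.1]
grip_width: 0.0227
clock: 16.87
eef_pos: [0.4318, 0.3239, 0.132]
tool_rot: [0.001, 1.0, 0.0, 0.0]
ft_force: [0.6, -0.3, -2.0]
grip_width: 0.0227
```

```bash
python3 -m jog '[[[0,0,-0.004,0,0,0,255],[0,0,-0.008,0,0,0,255],[0,0,-0.011,0,0,0,255],[0,0,-0.014,0,0,0,255],[0,0,-0.017,0,0,0,255],[0,0,-0.02,0,0,0,255],[0,0,-0.022,0,0,0,255]]]' ; python3 -m jog '[[[0,0,-0.004,0,0,0,255],[0,0,-0.008,0,0,0,255],[0,0,-0.012,0,0,0,255],[0,0,-0.015,0,0,0,255],[0,0,-0.018,0,0,0,255],[0,0,-0.02,0,0,0,255],[0,0,-0.02,0,0,0,255]]]'
```

```text
clock: 17.45
eef_pos: [0.4311, 0.3238, 0.1094]
tool_rot: [0.001, 1.0, -0.0, -0.0]
ft_force: [0.2, 0.2, -1.8]
grip_width: 0.0224
clock: 18.03
eef_pos: [0.4311, 0.3237, 0.093]
tool_rot: [0.001, 1.0, 0.0, 0.001]
ft_force: [-5.8, -5.3, 17.5]
grip_width: 0.0225
```

```bash
python3 -m jog '[[[0,0,0.002,0,0,0,255],[0,0,0.002,0,0,0,180],[0,0,0.002,0,0,0,120],[0,0,0.002,0,0,0,60],[0,0,0.002,0,0,0,0],[0,0,0.002,0,0,0,0],[0,0,0.002,0,0,0,0],[0,0,0.002,0,0,0,0]]]'; python3 -m jog '[[[0,0,0.03,0,0,0,0],[0,0,0.06,0,0,0,0],[0,0,0.09,0,0,0,0],[0,0,0.11,0,0,0,0],[0,0,0.11,0,0,0,0]]]'; python3 - <<'E'
from h import *
for n in("top","side"): 
    im=bot.camera(n);cv2.imwrite(f"pics/{n}8.png",im)
    print(rolls(n,im,[(.4349,.031)]))
W1=cv2.resize(cv2.imread("pics/side8.png")[110:330,130:330],None,fx=2.7,fy=2.7,interpolation=2)
cv2.imwrite("pics/v11.png",W1)
E
```

```text
clock: 18.7
eef_pos: [0.4312, 0.3239, 0.0916]
tool_rot: [0.001, 1.0, -0.0, -0.0]
ft_force: [-1.5, 0.4, -0.2]
grip_width: 0.0853
clock: 19.12
eef_pos: [0.4336, 0.3257, 0.2071]
tool_rot: [0.001, 1.0, 0.003, 0.004]
ft_force: [0.3, -0.2, 0.6]
grip_width: 0.0853
[([245.3, 222.9], [0.4345, 0.0306], np.int32(142), [12.0, 13.0])]
[([269.2, 211.6], [0.4449, 0.0128], np.int32(152), [18.0, 16.3])]
```

View pics/v11.png

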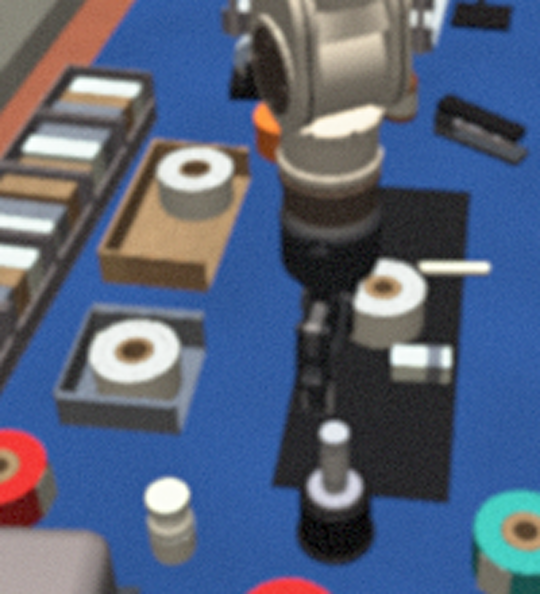

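Roll a is right inside the tray, roll c inside the box, and the gauge stands in its holder with the flange on the rim (333,490). For the tight roll I'll cradle it from behind with the fingers partly open and push it in.

```bash
python3 -m jog '[[[-0.006,-0.032,0,0,0,0,40],[-0.012,-0.065,0,0,0,0,60],[-0.018,-0.098,0,0,0,0,80],[-0.025,-0.131,0,0,0,0,95],[-0.031,-0.164,0,0,0,0,95],[-0.037,-0.197,0,0,0,0,95],[-0.043,-0.23,0,0,0,0,95],[-0.05,-0.263,0,0,0,0,95],[-0.056,-0.2945,0,0,0,0,95],[-0.056,-0.2945,0,0,0,0,95]]]'; python3 - <<'E'
from h import *
o=bot.get_obs();print(o["eef_pos"],o["grip_width"])
t=bot.camera("side");cv2.imwrite("pics/side9.png",t);print(rolls("side",t,[(.4349,.031)]))
h=cv2.cvtColor(t,cv2.COLOR_BGR2HSV)
m=((h[...,1]<45)&(h[...,2]>170)).astype(np.uint8)
k,l,st,ce=cv2.connectedComponentsWithStats(m)
for i in range(1,k):
    if 15<st[i,4]<800 and 260<ce[i][0]<320: print(st[i],ray("side",ce[i],.024)[:2],[np.round(ray("side",(st[i,0]+a*st[i,2],st[i,1]+b*st[i,3]),.024)[:2],3).tolist() for a,b in((0,0),(1,0),(0,1),(1,1))])
E
```

```text
clock: 20.05
eef_pos: [0.3724, 0.0252, 0.2002]
tool_rot: [0.004, 1.0, -0.001, -0.002]
ft_force: [-0.6, 0.0, -0.6]
grip_width: 0.0535
[0.37241642 0.02519652 0.20015743] 0.053484316301709384
[([271.5, 216.0], [0.4351, 0.0312], np.int32(72), [6.0, 11.0])]
[287   0  66  17 427] [ 0.50895729 -2.227986  ] [[0.71, -2.297], [0.26, -2.374], [0.658, -1.918], [0.25, -1.989]]
[284  44  34  29 400] [ 0.4902617 -1.2129591] [[0.609, -1.441], [0.426, -1.473], [0.553, -1.053], [0.392, -1.082]]
[288  87  27   7 141] [ 0.45288467 -0.8818662 ] [[0.513, -0.901], [0.393, -0.923], [0.503, -0.829], [0.386, -0.851]]
[276 128   6   5  26] [ 0.49661763 -0.50967043] [[0.509, -0.523], [0.486, -0.527], [0.503, -0.485], [0.48, -0.489]]
[256 206  32  22 434] [0.43990719 0.00248067] [[0.494, -0.038], [0.398, -0.056], [0.475, 0.061], [0.384, 0.044]]
[285 207  26   4 102] [ 0.36675614 -0.04915715] [[0.406, -0.049], [0.328, -0.064], [0.403, -0.03], [0.326, -0.045]]
[275 237  22  10 163] [0.38492026 0.10191612] [[0.415, 0.089], [0.354, 0.077], [0.409, 0.129], [0.349, 0.117]]
```

```bash
python3 -m jog '[[[0,0,-0.03,0,0,0,95],[0,0,-0.065,0,0,0,95],[0,0,-0.1,0,0,0,95],[0,0,-0.13,0,0,0,95],[0,0,-0.155,0,0,0,95],[0,0,-0.17,0,0,0,95],[0,0,-0.178,0,0,0,95],[0,0,-0.18,0,0,0,95],[0,0,-0.18,0,0,0,95]]]'; python3 -m jog '[[[0.006,0,0,0,0,0,95],[0.012,0,0,0,0,0,95],[0.017,0,0,0,0,0,95],[0.024,-0.001,0,0,0,0,95],[0.034,-0.003,0,0,0,0,95],[0.047,-0.006,0,0,0,0,95],[0.062,-0.01,0,0,0,0,95],[0.08,-0.015,0,0,0,0,95],[0.098,-0.02,0,0,0,0,95],[0.11,-0.024,0,0,0,0,95]]]'; python3 - <<'E'
from h import *
for n in("top","side"): 
    im=bot.camera(n);cv2.imwrite(f"pics/{n}10.png",im)
    print(rolls(n,im,[(.534,.008)]))
E
```

```text
clock: 20.85
eef_pos: [0.3748, 0.0299, 0.0213]
tool_rot: [0.001, 1.0, 0.0, -0.001]
ft_force: [-0.4, -0.8, -1.1]
grip_width: 0.0534
clock: 21.68
eef_pos: [0.4882, 0.0047, 0.0222]
tool_rot: [0.001, 1.0, -0.0, 0.001]
ft_force: [-0.7, 0.7, 0.1]
grip_width: 0.0537Traceback (most recent call last):
  File "<stdin>", line 4, in <module>
  File "h.py", line 17, in rolls
    i=1+np.argmin([np.hypot(*(ce[j]-c))-0.05*st[j,4] for j in range(1,k)])
        ~~~~~~~~~^^^^^^^^^^^^^^^^^^^^^^^^^^^^^^^^^^^^^^^^^^^^^^^^^^^^^^^^^
    return _wrapfunc(a, 'argmin', axis=axis, out=out, **kwds)
    return _wrapit(obj, method, *args, **kwds)
    result = getattr(arr, method)(*args, **kwds)
ValueError: attempt to get argmin of an empty sequence
```

```bash
python3 - <<'E'
from h import *
im=bot.camera("side");cv2.imwrite("pics/side11.png",im)
print(rolls("side",im,[(.534,.008)]), proj("side",[.534,.008,.0508]))
h=cv2.cvtColor(im,cv2.COLOR_BGR2HSV)
m=((h[...,1]<45)&(h[...,2]>170)).astype(np.uint8)
k,l,st,ce=cv2.connectedComponentsWithStats(m)
for i in range(1,k):
    if 60<st[i,4]<1200 and 180<ce[i][0]<300 and ce[i][1]>130: print(st[i],[np.round(ray("side",p,.051)[:2],3).tolist() for p in((st[i,0],ce[i][1]),(st[i,0]+st[i,2],ce[i][1]),ce[i])])
E
```

```text
[([244.3, 208.1], [0.5204, 0.0107], np.int32(115), [19.1, 10.4])] [240.00108081 207.0331099 ]
[242 143  24   8 125] [[0.6, -0.325], [0.516, -0.341], [0.56, -0.333]]
[188 164  28  18 334] [[0.741, -0.136], [0.65, -0.153], [0.697, -0.144]]
[224 197  24  21 311] [[0.581, 0.016], [0.511, 0.003], [0.547, 0.01]]
[285 207  26   4 102] [[0.401, -0.01], [0.326, -0.024], [0.364, -0.016]]
[155 228  50  34 670] [[0.729, 0.197], [0.595, 0.171], [0.661, 0.184]]
[275 237  22  10 172] [[0.408, 0.135], [0.349, 0.124], [0.381, 0.13]]
[249 266  10   8  69] [[0.457, 0.249], [0.432, 0.244], [0.446, 0.247]]
[244 285  20  13 149] [[0.455, 0.321], [0.407, 0.312], [0.432, 0.317]]
[184 287  16  14 178] [[0.596, 0.354], [0.558, 0.346], [0.579, 0.35]]
[185 301  17   8  72] [[0.583, 0.386], [0.544, 0.379], [0.565, 0.383]]
[173 344  24  40 623] [[0.557, 0.547], [0.508, 0.538], [0.534, 0.543]]
[249 360  50  24 949] [[0.4, 0.53], [0.299, 0.51], [0.351, 0.521]]
```

```bash
python3 -m jog '[[[0.008,-0.004,0,0,0,0,95],[0.02,-0.01,0,0,0,0,95],[0.032,-0.016,0,0,0,0,95],[0.044,-0.022,0,0,0,0,95],[0.056,-0.028,0,0,0,0,95],[0.068,-0.034,0,0,0,0,95],[0.08,-0.041,0,0,0,0,95],[0.09,-0.045,0,0,0,0,95],[0.098,-0.047,0,0,0,0,95],[0.105,-0.0485,0,0,0,0,95]]]'; python3 - <<'E'
from h import *
im=bot.camera("side");cv2.imwrite("pics/side12.png",im)
h=cv2.cvtColor(im,cv2.COLOR_BGR2HSV)
m=((h[...,1]<45)&(h[...,2]>170)).astype(np.uint8)
k,l,st,ce=cv2.connectedComponentsWithStats(m)
for i in range(1,k):
    if 60<st[i,4]<1200 and 150<ce[i][0]<260 and 150<ce[i][1]<240: print(st[i],[np.round(ray("side",p,.051)[:2],3).tolist() for p in((st[i,0],ce[i][1]),(st[i,0]+st[i,2],ce[i][1]),ce[i])])
E
```

```text
clock: 22.62
eef_pos: [0.59, -0.0434, 0.0215]
tool_rot: [0.001, 1.0, 0.0, -0.001]
ft_force: [-1.7, 1.2, -0.0]
grip_width: 0.0535
[138 157  31  12 280] [[0.926, -0.16], [0.822, -0.179], [0.874, -0.17]]
[188 164  27  17 311] [[0.741, -0.136], [0.654, -0.152], [0.699, -0.144]]
[197 184  21  20 262] [[0.679, -0.03], [0.615, -0.042], [0.648, -0.036]]
```

```bash
python3 -m jog '[[[0.01,0,0,0,0,0,95],[0.023,0,0,0,0,0,95],[0.036,0,0,0,0,0,95],[0.048,0,0,0,0,0,95],[0.057,0,0,0,0,0,95],[0.064,0,0,0,0,0,95],[0.068,0,0,0,0,0,95],[0.068,0,0,0,0,0,95]]]'; python3 -m jog '[[[-0.01,0,0,0,0,0,95],[-0.03,0,0,0,0,0,95],[-0.06,0,0,0,0,0,95],[-0.06,0,0.03,0,0,0,95],[-0.06,0,0.07,0,0,0,95],[-0.06,0,0.11,0,0,0,95],[-0.06,0,0.15,0,0,0,95],[-0.09,0.03,0.18,0,0,0,95],[-0.12,0.06,0.18,0,0,0,95],[-0.15,0.09,0.18,0,0,0,95]]]';python3 -m jog '[[[-0.03,0.03,0,0,0,0,95],[-0.06,0.06,0,0,0,0,95],[-0.09,0.09,0,0,0,0,95],[-0.12,0.12,0,0,0,0,95],[-0.14,0.15,0,0,0,0,95],[-0.16,0.18,0,0,0,0,95],[-0.18,0.21,0,0,0,0,95],[-0.2,0.24,0,0,0,0,95],[-0.2,0.26,0,0,0,0,95],[-0.2,0.26,0,0,0,0,95]]]'; python3 - <<'E'
from h import *
im=bot.camera("top");s=bot.camera("side");cv2.imwrite("pics/top13.png",im);cv2.imwrite("pics/side13.png",s)
for n,i in(("top",im),("side",s)): print(n,rolls(n,i,[(.70,-.149),(.702,-.042),(.671,.175)],.05))
W=np.hstack([cv2.resize(im[90:260,110:340],None,fx=2.0,fy=2.0,interpolation=2),cv2.resize(s[110:330,140:310],None,fx=2.0,fy=2.0,interpolation=2)[:340]])
cv2.imwrite("pics/v12.png",W)
E
```

```text
clock: 23.33
eef_pos: [0.6588, -0.043, 0.0217]
tool_rot: [0.001, 1.0, -0.0, 0.0]
ft_force: [0.1, 0.4, 0.2]
grip_width: 0.0535
clock: 24.17
eef_pos: [0.5164, 0.04, 0.2048]
tool_rot: [0.002, 1.0, 0.0, 0.004]
ft_force: [0.0, 1.3, -0.8]
grip_width: 0.0538
clock: 25.0
eef_pos: [0.3145, 0.303, 0.2021]
tool_rot: [-0.002, 1.0, 0.002, 0.001]
ft_force: [0.6, 1.0, -0.4]
grip_width: 0.0535
top [([304.0, 138.5], [0.6969, -0.1465], np.int32(122), [11.0, 12.0]), ([269.8, 136.2], [0.7034, -0.0415], np.int32(121), [11.0, 12.0]), ([199.1, 147.2], [0.6666, 0.1752], np.int32(101), [11.0, 12.0])]
side [([201.5, 172.0], [0.6982, -0.1473], np.int32(37), [4.0, 9.0]), ([190.1, 190.6], [0.7049, -0.0432], np.int32(56), [5.0, 10.0]), ([179.2, 239.4], [0.6682, 0.1742], np.int32(83), [7.0, 12.0])]
```

View pics/v12.png

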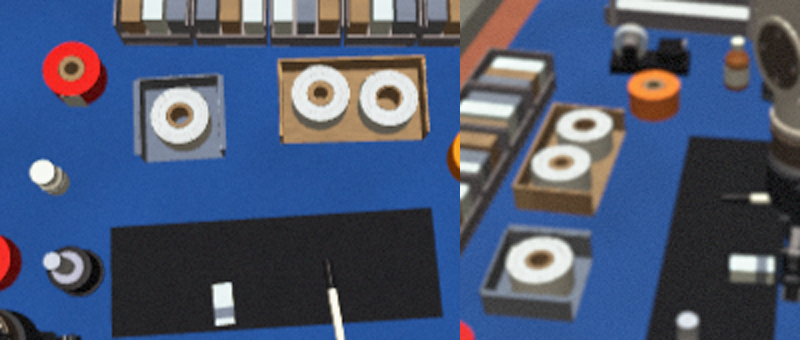

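```bash
python3 -c "
from workcell import bot
print(bot.job_done())"
```

```text
the job is handed in; nothing more can be done
None
```

The job is done and handed in after about 25 s of the 72 s allowed.

**Gauging**, in order from the printer end:

| Roll (along the row) | What the gauge did | Tip above counter | Verdict |
|---|---|---|---|
| 1st | Nose went in, step stopped on the core | about 26 mm | fits |
| 2nd | Nose did not enter | about 50 mm | too tight |
| 3rd | Nose and step went in, flange on the roll | about 2 mm | too slack |

The measured wrist force never went above 28 N during the trials.

**Sorting:** I slid the slack roll into the cardboard box and the fitting roll into the steel tray, both with the gauge standing in the core. The tight roll could not take the gauge, so I pushed it into the box with the fingers partly open behind it, after the gauge was back in its holder.

**Last checks:**
- **Rolls:** In the final pictures all three lie flat with their whole outline inside. The slack roll's front edge has the least margin, about 8 mm behind the box's front edge. The two cameras agree on each roll's position to within 2 mm.
- **Gauge:** It stands upright in the holder with its flange on the rim.
- **Other things:** The carton and marker were measured in place before the last push and look unmoved in the final picture. The other things look unmoved where the final crops show them; the stapler was out of them, so I did not check it at the end.
- **Arm:** It was clear of everything at hand-in.

Nothing failed. One roll measurement, taken while the arm blocked the top camera, gave no result, so I repeated it with the side camera.

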